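Raise the dish lift with its fold-out crank handle

ROBOT

A 7-joint arm with a two-finger parallel gripper is mounted at the origin on a cart in front of the work surface, level with it; the furniture and walls round the work are solid. World frame = base frame: x ahead of the robot, y to its left, z up, the work surface at z = 0. Lengths are in m, angles in rad, forces in N, time in s.
With the tool pointing down it reaches from about 0.35 to 0.9 m from the base axis. Payload 7.2 kg.
Tool frame: the origin (TCP) lies at the very end of the fingers, on their centre line; the grasp point (between the pads) lies 19 mm behind it; x points along the fingers, y is the direction in which the jaws open and shut, and the axes are right-handed (so a half turn about x gives the same grasp; the last joint's range is limited). The gripper opens to 88 mm and grips with 3 to 60 N. Pads are 20 mm wide; open, the fingers measure 115 mm over their backs; the gripper's body (75 mm by 178 mm) begins 61 mm behind the grasp point.
Start: joints at [-1.177, 0.411, -0.013, 1.596, 0.006, 1.134, -0.082], TCP at [0.278, 0.56, 0.223] pointing down, gripper open.
Joint ranges: [-2.95, 2.95], [-0.29, 1.99], [-1.47, 1.44], [0.14, 2.54], [-1.03, 4.17], [0.13, 1.85], [-2.86, 2.86]. Speed limits (rad/s): [2.39, 2.39, 3.01, 3.01, 3.14, 3.14, 3.14].

INTERFACE

Orientations are given as a unit quaternion [x, y, z, w].
In Python, from rig import bot gives the robot as it stands.
- The arm moves only by the shell command python3 -m inch 'ROWS'. ROWS is a JSON object of lists of equal length, an entry for each row: "fingers": the opening, from -1 (shut) to 1 (fully open); "linear": the shift along the tool's x, y, z in m, a list of three; "yaw": the turn about the tool's x in degrees. In form: {"fingers": [fingers, ...], "linear": [[dx, dy, dz], ...], "yaw": [yaw, ...]}. A call has 1 to 20 rows; each row shifts and turns the pose as measured when the row begins, along the tool's axes as they then stand; what a row does not reach is not made up. A row lasts 1/12 s, in which the tool goes at most 41.7 mm and 7.16 degrees, less where a joint would pass 70% of its speed; a pose out of reach is approached as far as the arm can. A call with a gripper value outside its range is refused whole. The fingers move at their own pace and stop on an object; the grip force is fixed at half the most. Time passes only in rows, so rows that do not move let the fingers close. It gives the time, the measured TCP pose, the force and the opening at its end, in the units of the state.
- bot.get_obs(): the state, without advancing time (a new reading comes with each control period).
- bot.capture(name): name is "scene" or "top"; returns a dict with "frame" (400x640x3 uint8, blue, green, red), "fx", "fy", "cx", "cy" (pixels), "D" ([k1, k2, p1, p2, k3] as OpenCV has them; the pictures are not rectified), "position" and "orientation" of the camera in the world. Camera axes: x right, y down, z forward; pixel columns grow to the right and rows downward; lengths in m; the calibration is good to about 2 mm. A picture is of the moment at which its call begins. There is no depth.
- bot.hand_in(): hands the job in, once; it reports no verdict.
Trained networks look in a picture, given as the dict that the camera call returned (one of the last four; its "shot" number tells which), for a name from the list of things; names that differ only in an ending like _2 or _b are one class to them, and where a whole thing is asked for, a point or a joint stands for the part that bears it (a point fixed in the world has none). Each returns a list of dicts, best first, with "conf" (0 to 1); they miss things now and then, are a little off and sometimes report something else, mostly with a low value. They report only what shows in the picture. A call takes as long as a camera call. They do not tell look-alikes from the thing itself.
- bot.look_for(picture, thing): "extent" ([centre column, centre row, width, height] in pixels, round what is visible of it).
The state is a dict: "time": time; "joint_pos": joint angles; "joint_vel": joint speeds; "joint_torque": joint torques, N m; "position": TCP position; "eef_rot": TCP orientation; "force": force on the tool from outside, world axes, zero at the start; "moment": the same for the moment, N m; "width": finger opening in m.
Only numpy, scipy, OpenCV 4.12 (cv2) and the standard library are available. Lean on these libraries where they do the work, as an engineer would, in place of code of your own. Each camera call takes 0.05 s, during which the arm holds its last target. There are 200 camera calls.

TASK

Two small crank lifts stand on the worktop. On the lift that carries the dish, swing the folded red crank handle upright, crank clockwise (seen from above) up to half a turn until the lift is fully up at its stop, then fold the handle flat over the crank again and let go. The dish stays on the plate, and the empty lift is not to be touched.

Things in the scene. Friction and masses are not known exactly. Their poses are not given: they have to be found in the camera images.
- lift: The lift with the dish, fixed: grey base 90 x 210 mm, 48 mm high. Origin: on the worktop, on the crank's upright axis. Its +y axis points along the base to the 80 mm square aluminium plate (centre 112 mm from the origin, upper face 58 mm high when down, rim 4 mm more; it rises 20 mm). Crank arm: steel bar 18 mm wide, top 80 mm high, 55 mm from the axis to the handle's level hinge pin, which lies 102 mm high.
- crank (a joint): Crank angle of that lift (rad), 0 to 3.14, growing clockwise seen from above, a stop at each end. At 0 the arm points from the axis along the -x axis of lift, at 1.57 along its +y, at 3.14 (fully up) along its +x. Starts at 0 to 0.6. Needs about 2.5 N at the handle; stays where it is left.
- handle (a joint): Angle of that lift's folding handle about its pin (rad), pin square to the arm: 0 folded, lying level above the arm and pointing from the pin back over the crank axis; 1.57 upright, at its stop. Red grip 14 mm thick, ending in a red ball. Stays at any angle (about 0.5 N at the ball moves it). The grip spins freely about its length, so the hand need not turn while cranking.
- ball (a point): Centre of the red ball, 24 mm in diameter, at the end of that handle, 50 mm from the pin. Folded: 102 mm above the worktop, 5 mm from the crank axis on the arm's side, 22 mm above the arm. Upright: 152 mm high, 55 mm from the axis. The ball also swivels on the grip about a cross axis, at the start parallel to the pin: pinched across, along the pin's direction, it lets the handle swing up and down without tilting the hand.
- dish: Round lidded petri dish, 61 mm across, 13 mm high, loose on the plate of that lift. Origin at the centre of its underside.
- spare_lift: The other lift, of the same make and size, with an empty plate; same origin and axes, handle folded. Not to be touched.
Mind the look-alikes: they are no part of the job. Leave any green look-alike of the dish alone.

How it is judged:
By the outcome, as a careful person would: the job done as asked, in the order asked, and still so for the second after the job is handed in, with the robot touching nothing.
It also fails if it takes over 51 s, if anything falls off the work surface, if the arm or the gripper's body presses on something with over 40 N, if the wrist force passes 120 N, or if a joint passes its speed limit or range.

## Working session

There is one attempt and no reset: what is moved stays moved. The work goes in short steps, Python scripts to look and compute and a shell command to move; the robot and the scene stay as the last step left them, time stands still between calls to the robot, and variables do not carry over. Pictures are saved under pics/ and viewed, about 8 in all and at most 12, crops included, and the job is handed in when it is done.

```bash
mkdir -p pics; ls; cat > h.py <<'E'
import numpy as np, cv2
from scipy.spatial.transform import Rotation as R
from rig import bot
def proj(c,P):
    P=np.atleast_2d(P).astype(float); q=R.from_quat(c["orientation"]).inv()
    X=q.apply(P-np.array(c["position"]))
    K=np.array([[c["fx"],0,c["cx"]],[0,c["fy"],c["cy"]],[0,0,1.]])
    return cv2.projectPoints(X,np.zeros(3),np.zeros(3),K,np.array(c["D"]))[0][:,0]
def ray(c,uv,z):
    K=np.array([[c["fx"],0,c["cx"]],[0,c["fy"],c["cy"]],[0,0,1.]])
    p=cv2.undistortPoints(np.array(uv,float).reshape(-1,1,2),K,np.array(c["D"]))[:,0]
    d=R.from_quat(c["orientation"]).apply(np.c_[p,np.ones(len(p))]); o=np.array(c["position"])
    return o+d*((z-o[2])/d[:,2])[:,None]
E
python3 - <<'E'
from h import *
o=bot.get_obs(); print({k:np.round(v,3) for k,v in o.items() if k in("time","position","eef_rot","force","width")})
for n in("scene","top"):
    c=bot.capture(n); cv2.imwrite(f"pics/{n}0.png",c["frame"]); print(n,np.round(c["position"],3),c["fx"])
    for t in("lift","dish","ball","handle","crank"):
        for d in bot.look_for(c,t)[:3]: print(t,round(d["conf"],2),np.round(d["extent"]))
E
```

```text
pics
{'time': np.float64(0.0), 'position': array([0.278, 0.559, 0.222]), 'eef_rot': array([ 0.161,  0.688, -0.162,  0.688]), 'force': array([0.108, 0.936, 1.358]), 'width': np.float64(0.088)}
scene [-0.135 -0.483  0.643] 453.49139440355424
lift 0.95 [248. 185.  92.  62.]
dish 0.88 [321. 255.  32.  30.]
ball 0.4 [267. 165.   9.   7.]
handle 0.49 [257. 165.  24.  18.]
crank 0.88 [258. 173.  34.  28.]
crank 0.37 [256. 164.  25.  21.]
top [ 0.27  -0.098  1.32 ] 507.9431852430106
lift 0.94 [244. 176.  84.  44.]
dish 0.77 [220. 176.  25.  22.]
dish 0.56 [339. 214.  18.  21.]
handle 0.46 [259. 180.   5.  22.]
crank 0.78 [257. 181.  11.  27.]
crank 0.61 [221. 175.  26.  19.]
```

View pics/scene0.png

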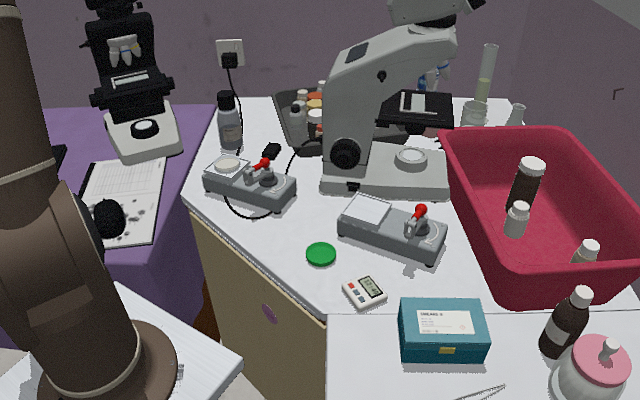

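View pics/top0.png

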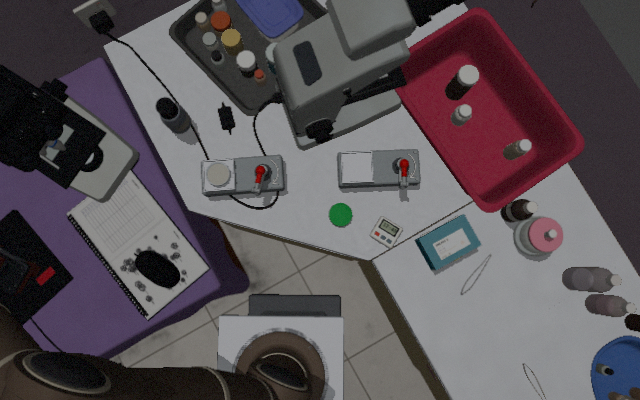

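The dish lift is the left one: dish at (218,175) in top, hub near (264,170) and arm pointing down in the picture. I'll draw the model over both views to pin down its pose.

```bash
cat > ov.py <<'E'
from h import *
def ov(c,x,y,a,q,hd=0.,lift=0.):
    box=tuple(int(v) for v in proj(c,[[x,y+0.05,0.07]])[0]); S=6
    im=c["frame"]; x0=max(box[0]-65,0);y0=max(box[1]-45,0)
    im=cv2.resize(im[y0:y0+90,x0:x0+130],None,fx=S,fy=S,interpolation=cv2.INTER_CUBIC)
    L=lambda P:np.c_[(np.array(P)@np.array([[np.cos(a),np.sin(a)],[-np.sin(a),np.cos(a)]]))+[x,y]]
    def dr(xy,z,col,cl=True):
        p=proj(c,np.c_[L(xy),np.full(len(xy),z)]); p=((p-[x0,y0]+.5)*S).astype(np.int32)
        cv2.polylines(im,[p],cl,col,1)
    e=0.152
    t=np.linspace(0,6.28,30); C=np.c_[np.cos(t),np.sin(t)]
    dr([[-.04,.072],[.04,.072],[.04,.152],[-.04,.152]],.062+lift,(255,0,0))
    u=np.array([-np.cos(q),np.sin(q)])
    dr(np.array([[0,0],u*.055]),.08,(0,255,255),False)
    pin=u*.055; b=u*(.055-.05*np.cos(hd)); zb=.102+.05*np.sin(hd)
    dr(b+C*.012,zb,(0,255,0)); dr(pin+C*.004,.102,(255,0,255)); dr(C*.01,.048,(255,255,0))
    return im
E
cat > m.py <<'E'
from h import *
c=bot.capture("top"); c2=bot.capture("scene")
for k,(w) in ((c,(195,145,295,215)),(c2,(195,140,305,220))):
    f=k["frame"].astype(int); m=(f[...,2]>120)&(f[...,1]<70)&(f[...,0]<80)
    n,l,s,ce=cv2.connectedComponentsWithStats(m.astype(np.uint8))
    for i in range(1,n):
        if s[i,4]>5 and w[0]<ce[i,0]<w[2] and w[1]<ce[i,1]<w[3]: print(s[i],ce[i].round(1), ray(k,[ce[i]],.102)[0].round(4))
E
python3 m.py; python3 - <<'E'
from h import *
from ov import ov
c=bot.capture("top");c2=bot.capture("scene")
print("plate",ray(c,[[218,174]],.07), "axis",ray(c,[[264,172]],.08))
print("base corners",ray(c,[[202,160],[283,156],[285,190],[203,195]],.048).round(3))
p=ray(c,[[218,174]],.07)[0];x=ray(c,[[263,171]],.08)[0]
a=np.arctan2(-(p-x)[0],(p-x)[1]); print(a,np.linalg.norm(p-x))
cv2.imwrite("pics/ov1.png",np.hstack([ov(k,x[0],x[1],a,.2) for k in(c,)]))
cv2.imwrite("pics/ov1.png",np.vstack([cv2.resize(ov(k,x[0],x[1],a,.2),None,fx=.55,fy=.55) for k in (c,c2)]))
E
```

```text
[257 167   6   5  21] [259.2 169. ] [0.5079 0.0521 0.102 ]
[256 174   4   8  21] [257.8 177.7] [0.4864 0.0551 0.102 ]
[252 158  18  11  80] [261.7 162.5] [0.5037 0.056  0.102 ]
plate [[0.50071565 0.15925273 0.07      ]] axis [[0.50486681 0.04272207 0.08      ]]
base corners [[ 0.541  0.206  0.048]
 [ 0.553 -0.001  0.048]
 [ 0.465 -0.008  0.048]
 [ 0.45   0.2    0.048]]
0.058363705949311555 0.11460743273826822
```

View pics/ov1.png

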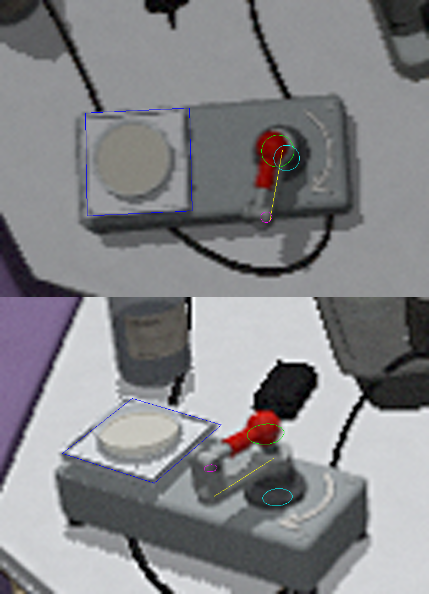

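The overlay fits well: the crank is at about 0.17 rad and the ball is near (0.505, 0.049, 0.102). Next I'll work out the deltas in tool axes.

```bash
cat > d.py <<'E'
import sys
from h import *
o=bot.get_obs(); r=R.from_quat(o["eef_rot"]); p=np.array(o["position"])
M=r.as_matrix(); print("t",round(o["time"],2),"p",p.round(4),"yaxis",M[:,1].round(3),"z",M[:,2].round(3),"x",M[:,0].round(3),"F",np.round(o["force"],1),"w",round(o["width"],4))
for s in sys.argv[1:]:
    t=np.array(eval(s)); print(s,"->",(r.inv().apply(t-p)*1000).round(1)); p=t
E
python3 d.py "[.30,.30,.222]" "[.505,.049,.2]"
```

```text
t 0.8 p [0.2785 0.5595 0.2227] yaxis [0.446 0.895 0.   ] z [ 0.895 -0.446  0.   ] x [ 0.  0. -1.] F [-0.   0.4  0.2] w 0.0878
[.30,.30,.222] -> [   0.7 -222.8  134.9]
[.505,.049,.2] -> [  22.  -133.4  295.4]
```

```bash
python3 -m inch '{"fingers":[1,1,1,1,1,1,1,1,1,1],"linear":[[0,-32,19],[0,-32,19],[0,-32,19],[0,-32,19],[0,-32,19],[0,-32,19],[0,-32,19],[0,0,0],[0,0,0],[0,0,0]],"yaw":[0,0,0,0,0,0,0,-7,-7,-7]}' 2>&1 | head -c 300; echo; python3 d.py "[.505,.049,.2]"
```

```text
time: 1.63
position: [0.3034, 0.257, 0.2232]
eef_rot: [0.031, 0.707, -0.029, 0.706]
force: [-0.4, -0.7, -0.1]
width: 0.0875

t 1.63 p [0.3034 0.257  0.2232] yaxis [0.086 0.996 0.003] z [ 0.996 -0.086 -0.001] x [-0.001  0.003 -1.   ] F [-0.4 -0.7 -0.1] w 0.0875
[.505,.049,.2] -> [  22.3 -190.   218.7]
```

I typed that call in mm instead of metres. The rows were capped at the 41.7 mm limit, so the move was harmless. I'll use metres from here.

```bash
python3 -m inch '{"fingers":[1,1,1,1,1,1,1,1,1],"linear":[[0.003,-0.024,0.027],[0.003,-0.024,0.027],[0.003,-0.024,0.027],[0.003,-0.024,0.027],[0.003,-0.024,0.027],[0.003,-0.024,0.027],[0.003,-0.024,0.027],[0.003,-0.024,0.027],[0,0,0]],"yaw":[0,0,0,0,0,0,0,0,0]}' >/dev/null; python3 d.py "[.505,.049,.2]" "[.505,.049,.088]"; python3 -c "
from h import *
c=bot.capture('scene');c2=bot.capture('top')
cv2.imwrite('pics/a.png',np.hstack([cv2.resize(c['frame'][90:240,170:330],None,fx=2.4,fy=2.4),cv2.resize(c2['frame'][90:240,170:330],None,fx=2.4,fy=2.4)]))"
```

```text
t 2.38 p [0.5139 0.0412 0.201 ] yaxis [0.068 0.998 0.008] z [ 0.998 -0.068  0.009] x [ 0.009  0.008 -1.   ] F [-0.3  0.1  0. ] w 0.0878
[.505,.049,.2] -> [ 1.   7.2 -9.4]
[.505,.049,.088] -> [112.   -0.9  -1. ]
```

View pics/a.png

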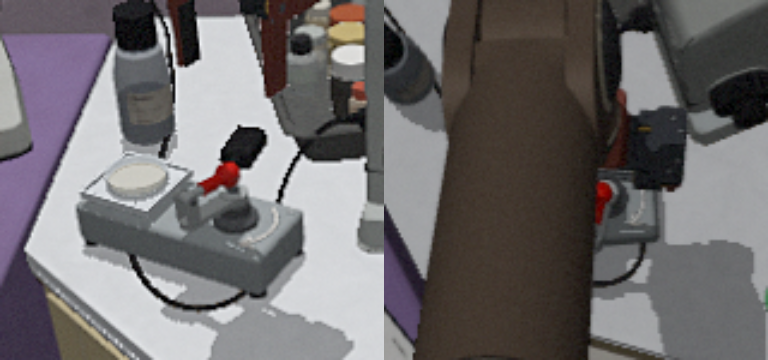

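```bash
python3 - <<'E'
from h import *
c=bot.capture("top");print(np.round(c["position"],3))
for uv in ([274,70],[298,104],[284,113],[300,145],[308,135]):
    print(uv,[ray(c,[uv],z)[0][:2].round(3).tolist() for z in(.05,.1,.2,.3)])
s=bot.capture("scene")
# hypothetical scope points: where would column x,y appear in scene at heights
for P in ([.6,-.03],[.58,-.045],[.56,-.08]): print(P,proj(s,[[*P,z] for z in(0,.05,.2,.25)]).round(0).tolist())
E
```

```text
[ 0.27  -0.098  1.32 ]
[274, 70] [[0.784, 0.027], [0.764, 0.022], [0.724, 0.012], [0.683, 0.003]]
[298, 104] [[0.691, -0.038], [0.675, -0.04], [0.642, -0.045], [0.608, -0.049]]
[284, 113] [[0.667, -0.002], [0.651, -0.005], [0.62, -0.013], [0.589, -0.021]]
[300, 145] [[0.582, -0.044], [0.57, -0.047], [0.545, -0.051], [0.52, -0.055]]
[308, 135] [[0.608, -0.065], [0.595, -0.066], [0.568, -0.069], [0.542, -0.071]]
[0.6, -0.03] [[319.0, 189.0], [319.0, 172.0], [318.0, 113.0], [318.0, 91.0]]
[0.58, -0.045] [[320.0, 196.0], [320.0, 178.0], [319.0, 119.0], [319.0, 96.0]]
[0.56, -0.08] [[329.0, 205.0], [329.0, 187.0], [329.0, 127.0], [329.0, 104.0]]
```

The microscope's upper part starts at about x 0.6, y -0.045, so I'll yaw the hand slightly while cranking to keep clear of it. Now to descend onto the ball.

```bash
python3 -m inch '{"fingers":[1,1,1,1,1,1],"linear":[[0,0.007,-0.0095],[0.03,0,0],[0.03,0,0],[0.0,0,0],[0,0,0],[0,0,0]],"yaw":[2,0,0,0,0,0]}' >/dev/null; python3 d.py "[.505,.049,.088]"; python3 -c "
from h import *
c=bot.capture('scene');cv2.imwrite('pics/b.png',cv2.resize(c['frame'][110:230,190:340],None,fx=4,fy=4,interpolation=2))"
```

```text
t 3.08 p [0.4971 0.0662 0.1433] yaxis [0.083 0.996 0.018] z [ 0.996 -0.084  0.007] x [ 0.009  0.017 -1.   ] F [ 0.3 -0.3  0.6] w 0.0879
[.505,.049,.088] -> [ 55.1 -17.4   8.9]
```

View pics/b.png

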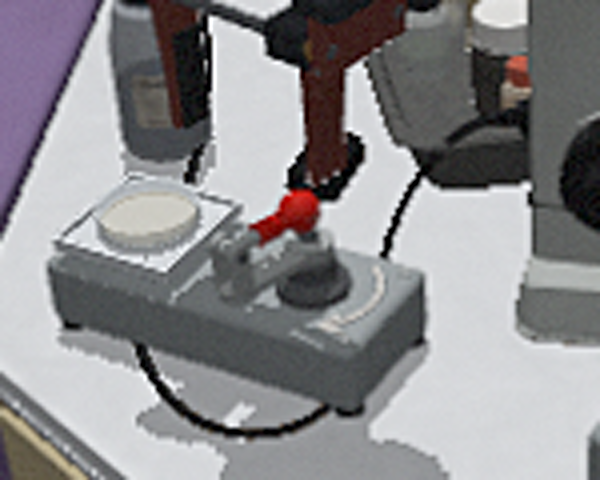

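```bash
python3 -m inch '{"fingers":[1,1,1],"linear":[[0,-0.017,0.008],[0,0,0],[0,0,0]],"yaw":[0,0,0]}' >/dev/null; python3 d.py "[.505,.049,.088]"
```

```text
t 3.38 p [0.506  0.0501 0.1477] yaxis [0.081 0.997 0.021] z [ 0.997 -0.081  0.013] x [ 0.015  0.02  -1.   ] F [0.3 0.  0.2] w 0.088
[.505,.049,.088] -> [59.7 -2.5 -1.7]
```

```bash
python3 -m inch '{"fingers":[1,1,1,1],"linear":[[0.03,-0.001,0],[0.026,0,0],[0,0,0],[0,0,0]],"yaw":[0,0,0,0]}' >/dev/null; python3 d.py "[.505,.049,.088]"
```

```text
t 3.72 p [0.5104 0.0524 0.0956] yaxis [0.081 0.996 0.025] z [ 0.996 -0.081  0.022] x [ 0.024  0.023 -0.999] F [ 0.2 -0.8  1.5] w 0.0877
[.505,.049,.088] -> [ 7.4 -4.  -5.2]
```

```bash
python3 -m inch '{"fingers":[1,1,1],"linear":[[0.009,-0.004,-0.006],[0,0,0],[0,0,0]],"yaw":[0,0,0]}' >/dev/null; python3 d.py "[.505,.049,.088]"; python3 -c "
from h import *
c=bot.capture('scene');c2=bot.capture('top')
cv2.imwrite('pics/c.png',np.hstack([cv2.resize(c['frame'][130:210,210:310],None,fx=4,fy=4,interpolation=2),cv2.resize(c2['frame'][130:210,210:310],None,fx=4,fy=4)]))"
```

```text
t 3.97 p [0.505  0.0498 0.0888] yaxis [0.08  0.996 0.027] z [ 0.996 -0.081  0.025] x [ 0.027  0.025 -0.999] F [ 0.3  0.2 -0.3] w 0.0876
[.505,.049,.088] -> [ 0.7 -0.8  0.1]
```

View pics/c.png

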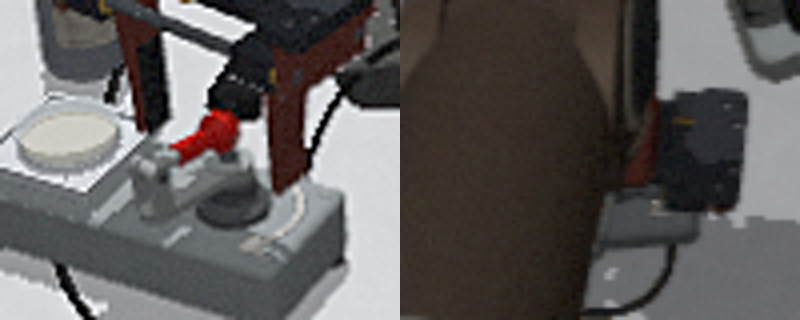

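```bash
python3 -m inch '{"fingers":[-1,-1,-1,-1,-1,-1,-1,-1],"linear":[[0,0,0],[0,0,0],[0,0,0],[0,0,0],[0,0,0],[0,0,0],[0,0,0],[0,0,0]],"yaw":[0,0,0,0,0,0,0,0]}' >/dev/null; python3 d.py
```

```text
t 4.73 p [0.5061 0.05   0.0904] yaxis [0.08  0.996 0.028] z [ 0.996 -0.081  0.027] x [ 0.029  0.025 -0.999] F [-0.9  0.6  0.4] w 0.038
```

```bash
python3 -m inch '{"fingers":[-1,-1,-1,-1,-1],"linear":[[0,0,0],[0,0,0],[0,0,0],[0,0,0],[0,0,0]],"yaw":[0,0,0,0,0]}' >/dev/null; python3 d.py
```

```text
t 5.15 p [0.5063 0.0508 0.0903] yaxis [0.079 0.996 0.028] z [ 0.996 -0.08   0.027] x [ 0.029  0.026 -0.999] F [0.  1.  0.6] w 0.0226
```

```bash
python3 -m inch '{"fingers":[-1,-1,-1,-1],"linear":[[-0.013,0,-0.0017],[-0.012,0,-0.005],[-0.0104,0,-0.008],[0,0,0]],"yaw":[0,0,0,0]}' >/dev/null; python3 d.py
```

```text
t 5.48 p [0.4907 0.0535 0.127 ] yaxis [0.078 0.996 0.031] z [ 0.996 -0.079  0.028] x [ 0.031  0.028 -0.999] F [-2.6  1.4 -2.3] w 0.0226
```

```bash
python3 -m inch '{"fingers":[-1,-1,-1,-1,-1],"linear":[[-0.0075,0,-0.0105],[-0.0045,0,-0.012],[-0.001,0,-0.012],[0,0,0],[0,0,0]],"yaw":[0,0,0,0,0]}' >/dev/null; python3 d.py;  python3 -c "
from h import *
c=bot.capture('scene')
cv2.imwrite('pics/d.png',cv2.resize(c['frame'][120:220,200:320],None,fx=4,fy=4,interpolation=2))"
```

```text
t 5.9 p [0.456  0.0569 0.1407] yaxis [0.076 0.997 0.032] z [ 0.996 -0.077  0.036] x [ 0.038  0.029 -0.999] F [  4.8   2.4 -13.5] w 0.0226
```

View pics/d.png

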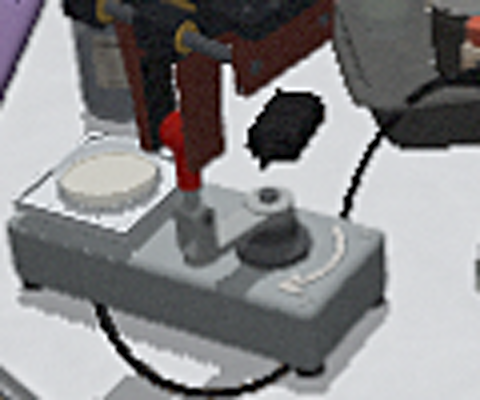

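Handle upright, with the ball now at TCP xy (0.456, 0.057), so the axis is near (0.510, 0.050). I'll plan the arc in tool-frame increments.

```bash
cat > arc.py <<'E'
import sys
from h import *
C=np.array([.510,.050]); r=.055
step=float(sys.argv[1]); n=int(sys.argv[2]); dz=float(sys.argv[3]); yaw=float(sys.argv[4])
o=bot.get_obs(); q=R.from_quat(o["eef_rot"]); p=np.array(o["position"])
th=np.degrees(np.arctan2(p[1]-C[1],p[0]-C[0])); print("t",o["time"],"p",p.round(4),"theta",th.round(1),"rad",np.hypot(*(p[:2]-C)).round(4),"F",np.round(o["force"],1),"y",q.as_matrix()[:,1].round(3),"x",q.as_matrix()[:,0].round(3),"w",round(o["width"],4))
z=p[2]+dz
for i in range(n):
    th-=step; t=np.array([C[0]+r*np.cos(np.radians(th)),C[1]+r*np.sin(np.radians(th)),z])
    print(q.inv().apply(t-p).round(4).tolist(),end=","); p=t; q=q*R.from_euler("x",yaw,degrees=True)
E
python3 arc.py 11 5 -.001 1.5
```

```text
t 5.95 p [0.456  0.0568 0.1406] theta 172.8 rad 0.0544 F [ 5.5  1.3 -9.9] y [0.076 0.997 0.032] x [ 0.038  0.029 -0.999] w 0.0219
[0.0014, 0.0104, 0.0009],[0.0004, 0.01, 0.0032],[0.0005, 0.0094, 0.0048],[0.0005, 0.0084, 0.0063],[0.0005, 0.0073, 0.0076],
```

```bash
python3 -m inch '{"fingers":[-1,-1,-1,-1],"linear":[[0.001,0.0104,0.001],[0.0004,0.010,0.003],[0.0005,0.0094,0.005],[0.0,0,0]],"yaw":[1.5,1.5,1.5,0]}' >/dev/null; python3 arc.py 11 5 0 1.5
```

```text
t 6.2833 p [0.4677 0.0816 0.1404] theta 143.2 rad 0.0529 F [ 0.8  1.3 -0.6] y [0.162 0.986 0.031] x [ 0.037  0.025 -0.999] w 0.0223
[0.0004, 0.0098, 0.0038],[0.0005, 0.0078, 0.0071],[0.0005, 0.0065, 0.0083],[0.0004, 0.005, 0.0093],[0.0004, 0.0034, 0.01],
```

```bash
python3 -m inch '{"fingers":[-1,-1,-1,-1,-1],"linear":[[0.0,0.008,0.005],[0.0005,0.0075,0.007],[0.0005,0.0065,0.0083],[0.0005,0.005,0.0093],[0.0,0,0]],"yaw":[1,0,0,0,0]}' >/dev/null; python3 arc.py 11 5 0 0
```

```text
t 6.7 p [0.5003 0.103  0.1403] theta 100.4 rad 0.0539 F [-0.1  2.5  0.9] y [0.176 0.984 0.03 ] x [ 0.031  0.025 -0.999] w 0.0226
[0.0004, 0.0038, 0.0098],[0.0003, 0.0007, 0.0105],[0.0002, -0.0013, 0.0105],[0.0002, -0.0032, 0.01],[0.0001, -0.0051, 0.0092],
```

```bash
python3 -m inch '{"fingers":[-1,-1,-1,-1,-1],"linear":[[0.0004,0.003,0.010],[0.0003,0.0007,0.0105],[0.0002,-0.0013,0.0105],[0.0002,-0.0032,0.010],[0.0,0,0]],"yaw":[0,0,0,0,0]}' >/dev/null; python3 arc.py 11 5 0 0;  python3 -c "
from h import *
c=bot.capture('scene')
cv2.imwrite('pics/e.png',cv2.resize(c['frame'][60:220,170:360],None,fx=4,fy=3.7,interpolation=2))"
```

```text
t 7.1167 p [0.5443 0.094  0.1403] theta 52.1 rad 0.0558 F [-1.1  0.9  2.8] y [0.173 0.984 0.03 ] x [ 0.031  0.025 -0.999] w 0.0226
[0.0, -0.0065, 0.0084],[-0.0, -0.0074, 0.0075],[-0.0001, -0.0087, 0.006],[-0.0002, -0.0097, 0.0042],[-0.0002, -0.0103, 0.0023],
```

View pics/e.png

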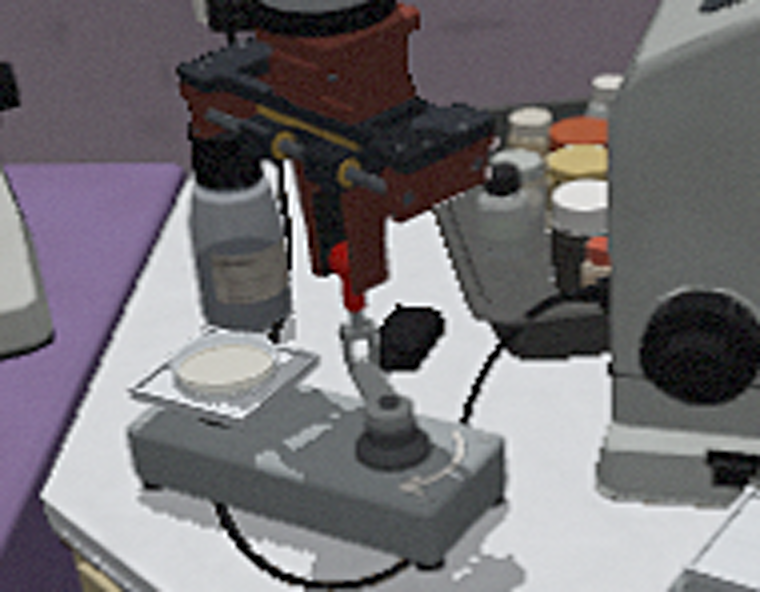

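The crank is working: the plate is rising with the dish on it, and the hand is well clear of the microscope. Continuing to the stop.

```bash
python3 -m inch '{"fingers":[-1,-1,-1,-1,-1],"linear":[[0.0,-0.006,0.008],[0,-0.0074,0.0075],[0,-0.0087,0.006],[0,-0.0095,0.0038],[0.0,0,0]],"yaw":[0,0,0,0,0]}' >/dev/null; python3 arc.py 5 3 0 0
```

```text
t 7.5833 p [0.5659 0.056  0.1403] theta 6.1 rad 0.0562 F [-0.9  1.1  1.8] y [0.173 0.984 0.032] x [ 0.034  0.027 -0.999] w 0.0226
[-0.0002, -0.005, -0.0],[-0.0001, -0.0047, 0.0007],[-0.0001, -0.0048, 0.0003],
```

Near the stop. I'll push on gently until the force builds up.

```bash
python3 -m inch '{"fingers":[-1,-1,-1,-1],"linear":[[0,-0.005,0.001],[0,-0.004,0.0006],[0,-0.003,0.0005],[0.0,0,0]],"yaw":[0,0,0,0]}' >/dev/null; python3 arc.py 5 3 0 0
```

```text
t 7.9167 p [0.5645 0.0548 0.1406] theta 5.0 rad 0.0547 F [ 0.6  3.9 -9.2] y [0.166 0.985 0.047] x [ 0.031  0.042 -0.999] w 0.0226
[-0.0002, -0.0046, 0.0013],[-0.0002, -0.0048, 0.0006],[-0.0002, -0.0048, 0.0002],
```

```bash
python3 -m inch '{"fingers":[-1,-1,-1,-1],"linear":[[0,-0.007,0.001],[0,-0.007,0.001],[0,-0.007,0.001],[0,-0.007,0.001]],"yaw":[0,0,0,0]}' >/dev/null; python3 arc.py 5 3 0 0
```

```text
t 8.25 p [0.5618 0.0516 0.1406] theta 1.8 rad 0.0518 F [-3.1 20.1  3.5] y [0.147 0.986 0.074] x [ 0.028  0.071 -0.997] w 0.0228
[-0.0002, -0.0042, 0.0038],[-0.0004, -0.0048, 0.0002],[-0.0004, -0.0048, -0.0002],
```

20 N with almost no motion means it is at the stop. Next I'll relax the push and align the jaws with the pin (yaw about -11°).

```bash
python3 -m inch '{"fingers":[-1,-1,-1,-1],"linear":[[0,0.001,0.001],[0,0,0],[0,0,0],[0,0,0]],"yaw":[-4,-4,-3,0]}' >/dev/null; python3 arc.py 5 3 0 0
```

```text
t 8.5833 p [0.5606 0.0556 0.1397] theta 6.3 rad 0.0509 F [0.2 2.5 1.9] y [-0.058  0.996  0.072] x [ 0.024  0.074 -0.997] w 0.0226
[-0.0002, -0.0046, 0.0041],[-0.0004, -0.0048, -0.0004],[-0.0004, -0.0047, -0.0008],
```

```bash
python3 -m inch '{"fingers":[-1,-1,-1,-1],"linear":[[0.0017,-0.0003,-0.012],[0.005,-0.0004,-0.012],[0.0079,-0.0006,-0.0105],[0,0,0]],"yaw":[0,0,0,0]}' >/dev/null; python3 arc.py 5 1 0 0
```

```text
t 8.9167 p [0.5264 0.0515 0.1237] theta 5.1 rad 0.0165 F [-2.6  3.4 -1.1] y [-0.049  0.996  0.072] x [ 0.027  0.073 -0.997] w 0.0225
[0.001, -0.0033, 0.0385],
```

```bash
python3 -m inch '{"fingers":[-1,-1,-1,-1,-1],"linear":[[0.0104,-0.0006,-0.0075],[0.0115,-0.0006,-0.0045],[0.011,-0.0007,-0.0015],[0,0,0],[0,0,0]],"yaw":[0,0,0,0,0]}' >/dev/null; python3 arc.py 5 1 0 0; python3 -c "
from h import *
c=bot.capture('scene')
cv2.imwrite('pics/f.png',cv2.resize(c['frame'][110:220,190:320],None,fx=4,fy=4,interpolation=2))"
```

```text
t 9.3333 p [0.5149 0.0512 0.0918] theta 13.4 rad 0.005 F [-1.3  1.4  2.7] y [-0.044  0.996  0.073] x [ 0.028  0.074 -0.997] w 0.0225
[0.0019, 0.0046, 0.0498],
```

View pics/f.png

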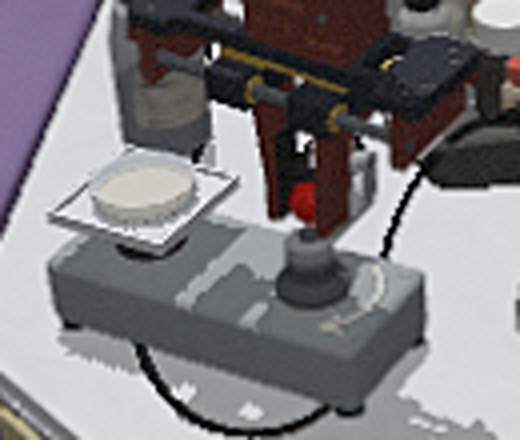

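```bash
python3 -m inch '{"fingers":[-1,-1,-1],"linear":[[0.004,0,0],[0.003,0,0],[0.003,0,0]],"yaw":[0,0,0]}' >/dev/null; python3 arc.py 5 1 0 0
```

```text
t 9.6333 p [0.5169 0.0507 0.0869] theta 5.6 rad 0.0069 F [-14.    1.2  33.8] y [-0.041  0.996  0.074] x [ 0.031  0.075 -0.997] w 0.0223
[0.0015, -0.0021, 0.048],
```

At the folded stop. Relax, open partway so the fingers stay clear of the raised plate, then lift straight up.

```bash
python3 -m inch '{"fingers":[-1,-1,0.1,0.1,0.1,0.1,0.1,0.1],"linear":[[-0.002,0,0],[0,0,0],[0,0,0],[0,0,0],[0,0,0],[0,0,0],[0,0,0],[0,0,0]],"yaw":[0,0,0,0,0,0,0,0]}' >/dev/null; python3 d.py "[.516,.05,.20]"
```

```text
t 10.3 p [0.5178 0.0482 0.0916] yaxis [-0.034  0.997  0.074] z [0.999 0.031 0.034] x [ 0.032  0.075 -0.997] F [ 0.1 -0.5  0.6] w 0.048
[.516,.05,.20] -> [-107.9    9.9    1.9]
```

```bash
python3 -m inch '{"fingers":[0.1,0.1,0.1,0.1,0.1,0.1],"linear":[[-0.015,0.001,0],[-0.025,0.002,0],[-0.03,0.0025,0],[-0.03,0.0025,0],[-0.02,0,0],[0,0,0]],"yaw":[0,0,0,0,0,0]}' >/dev/null; python3 d.py "[.34,.25,.21]"
```

```text
t 10.8 p [0.512  0.0458 0.2138] yaxis [-0.032  0.997  0.071] z [0.999 0.03  0.027] x [ 0.024  0.071 -0.997] F [ 0.7  0.4 -0.5] w 0.0483
[.34,.25,.21] -> [  14.2  208.8 -165.8]
```

```bash
python3 -m inch '{"fingers":[0,0,0,0,0,0,0,0],"linear":[[0,0.028,-0.023],[0.002,0.028,-0.023],[0.002,0.028,-0.023],[0.002,0.028,-0.023],[0.002,0.028,-0.023],[0.002,0.028,-0.023],[0.002,0.028,-0.023],[0,0,0]],"yaw":[0,0,0,0,0,0,0,0]}' >/dev/null; python3 d.py; python3 m.py; python3 - <<'E'
from h import *
from ov import ov
c=bot.capture("top");c2=bot.capture("scene")
cv2.imwrite("pics/g.png",np.vstack([cv2.resize(ov(k,.510,.050,.058,3.14,0,.02),None,fx=.55,fy=.55) for k in (c,c2)]))
E
```

```text
t 11.47 p [0.3403 0.2416 0.2076] yaxis [-0.024  0.997  0.068] z [0.999 0.022 0.031] x [ 0.029  0.069 -0.997] F [ 0.3  0.9 -0.3] w 0.0439
[257 153   6  16  59] [259.3 161.1] [0.5278 0.0526 0.102 ]
[263 151  14  11  80] [269.1 156.8] [0.5304 0.0556 0.102 ]
```

View pics/g.png

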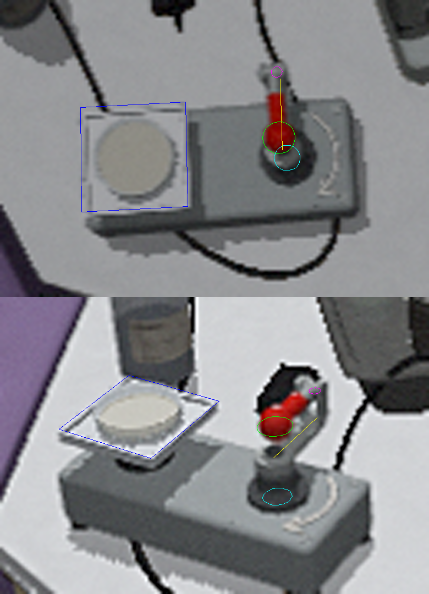

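The overlay shows the plate raised, the dish on it and the handle folded. I'll check the crank angle with numbers before handing in.

```bash
python3 - <<'E'
from h import *
P=[]
c=bot.capture("top");c2=bot.capture("scene")
for k,w in((c,(245,140,275,180)),(c2,(250,140,290,175))):
    f=k["frame"].astype(int); m=(f[...,2]>90)&(f[...,2]>1.8*f[...,1])&(f[...,2]>1.8*f[...,0])
    v,u=np.nonzero(m); s=(u>w[0])&(u<w[2])&(v>w[1])&(v<w[3]); X=ray(k,np.c_[u,v][s],.102)[:,:2]
    d=cv2.fitLine(X.astype(np.float32),cv2.DIST_L2,0,.01,.01).ravel(); print("red axis deg",np.degrees(np.arctan2(d[1],d[0])).round(1),X.mean(0).round(4),len(X))
# base edge directions: top view, z=.048
g=cv2.cvtColor(c["frame"],6); L=cv2.createLineSegmentDetector().detect(cv2.resize(g[140:220,190:300],None,fx=3,fy=3,interpolation=2))[0][:,0]
for l in L:
    if np.hypot(l[2]-l[0],l[3]-l[1])>60:
        q=l.reshape(2,2)/3+[190,140]; W=ray(c,q,.06)[:,:2]; d=W[1]-W[0]; d*=np.sign(d[1]) ; print(q.round(1).tolist(),"a deg",np.degrees(np.arctan2(-d[0],d[1])).round(1),np.linalg.norm(d).round(3))
E
```

```text
red axis deg 5.7 [0.5255 0.0517] 101
red axis deg 15.5 [0.5274 0.0536] 104
[[190.0, 210.5], [210.9, 216.9]] a deg -16.4 0.055
[[233.8, 187.7], [232.1, 158.6]] a deg -84.7 0.075
[[275.3, 191.3], [232.3, 194.7]] a deg 5.1 0.108
[[226.8, 192.4], [281.9, 187.9]] a deg 5.3 0.139
[[283.1, 163.5], [284.9, 188.1]] a deg -84.8 0.063
```

In the top view the handle axis is at 5.7° and the base at 5.2°, so the crank is at its stop within noise. The scene view's 15.5° comes from an oblique ball silhouette and is not reliable. Handing in.

```bash
python3 -c "
from rig import bot
print(bot.hand_in())"
```

```text
the job is handed in; nothing more can be done
None
```

I swung the dish lift's handle upright and cranked it clockwise to the stop. I then folded the handle flat, let go and moved the hand clear, and handed in at about 12 s on the robot's clock.

**Checks:**
- **Crank stop:** the push built up to 20 N with almost no further motion. In the last top view the handle lies within about 0.5° of the stop direction.
- **Fold:** pressing down at the end met a hard stop at 34 N, measured as wrist force while gripping the ball. The last pictures show the handle lying flat.
- **Dish and plate:** the plate outline matches the fully raised position and the dish is still on it.
- **Empty lift:** the hand never went near it, though I took no separate picture of it at the end.

**Disagreements and slips:**
- **Scene camera angle:** it gave 15.5° for the handle, against 5.7° from the top view. I put that down to its oblique view of the ball and trusted the top view.
- **First move:** I typed it in millimetres instead of metres. The per-row limit capped it, and it ended about 4 cm past the target in open space.

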